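# Load a flanged spool onto a saddle stand with a lifting arbor

### The job

Take the lifting arbor by its upright handle, thread its rod through the bore of the spool lying in the low cradle and press gently until the spool bears against the arbor's shoulder. Lift the spool on the rod, carry it to the height-adjustable saddle stand, and lower it gently, feeling for the saddle, until it rests squarely in the V and the rod is free in the bore; pause there, and only then draw the rod out and stand the arbor upright on the cart top again. Do not force or drop anything, do not touch the spool with the gripper, and leave the other things where they are.

Things in the scene. Friction and masses are not known exactly. Their poses are not given: they have to be found in the camera images.
- arbor: Loose metal lifting arbor, 0.45 kg, standing on its foot: foot 64x44x8 mm (x -42 to 22), upright handle 24 (x) x 20 (y) mm up to z = 100 mm (grip across the 20 mm, about 80 mm up), level rod to +x with its axis at y = 0, z = 40 mm. Origin: under the handle's centre, at the foot's underside; z up, x along the rod to its tip. Rod starts pointing roughly away from the robot.
- shoulder (a point): Point on the arbor (its axes): rod axis at the front face of the shoulder, a disc of 28 mm diameter (arbor x 26, z 40 mm). From here the rod is 14 mm in diameter and 66 mm long.
- rod_tip (a point): Point on the arbor (its axes): end of the rod (arbor x 92, z 40 mm). The last 8 mm taper to 8 mm diameter.
- spool: Loose plain metal spool, 0.2 to 0.31 kg, 50 mm long: two end flanges 52 mm in diameter, 5 mm thick; between them a hub 36 mm in diameter; through it a smooth bore 17 mm in diameter. Origin: its centre; x along the bore (at the start roughly away from the robot; it may roll about x). Starts lying in the cradle, bore level, 58 mm above the cart top.
- cradle: Fixed low cradle: plate 64x90x8 mm with a dark 90 degree V block, 34 mm wide along x, 60 mm across, holding the spool's hub between the flanges (3 mm end play each way, then a firm stop). Origin: centre of underside; x along the V, z up; axis of a lying spool 58 mm above it. It and the stand swap places between starts.
- stand: Fixed saddle stand: plate 64x90x10 mm, round clamp collar with black knob, post with a V block like the cradle's, central over the plate. Origin: centre of underside; x along the V, z up. The V's height is clamped differently each time and not measured: a seated spool's axis is anywhere from 75 to 105 mm above the origin. It does not yield.
- gripper_finger: Bystander: stepped metal gripper finger blank, 22 x 80 x 30 mm, loose, lying between the cradle and the stand. Origin: centre of the underside.
- tape_roll: Bystander: roll of black tape, 66 x 85 x 19 mm, loose, lying flat behind the cradle and stand. Origin: centre of the underside.
- spanner: Bystander: open-ended spanner, 26 x 166 x 5 mm, loose, lying flat at the right. Origin: centre of the underside.

How it is judged:
By the outcome, as a careful person would: the job done as asked, in the order asked, and still so for the second after the job is handed in, with the robot touching nothing.
It also fails if it takes over 72 s, if anything falls off the work surface, if the arm or the gripper's body presses on something with over 40 N, if the wrist force passes 120 N, or if a joint passes its speed limit or range.

### The arm

A 7-joint arm with a two-finger parallel gripper is mounted at the origin on a cart in front of the work surface, level with it; the furniture and walls round the work are solid. World frame = base frame: x ahead of the robot, y to its left, z up, the work surface at z = 0. Lengths are in mm, angles in degrees, forces in N, time in s.
With the tool pointing down it reaches from about 425 to 825 mm from the base axis. Payload 3.6 kg.
Tool frame: the origin (TCP) lies on the centre line of the jaws, within the pads' length; the fingertips stand 11 mm ahead of it and the grasp point (between the pads) lies 8 mm behind it (env.tips_ahead is the distance from the TCP to the fingertips, in mm); x points along the fingers, z is the direction in which the jaws open and shut, and the axes are right-handed (so a half turn about x gives the same grasp; the last joint's range is limited). The gripper opens to 85 mm and grips with 20 to 120 N. Pads are 22 mm wide; open, the fingers measure 114 mm over their backs; the gripper's body (76 mm by 85 mm) begins 54 mm behind the grasp point. The pads swing forward as they close: fully open they stand 13 mm farther back than shut.
Start: joints at [-73.883, 35.231, -0.722, 81.555, 0.464, 63.22, -2.315], TCP at [196.893, 619.433, 242.297] pointing down, gripper open.
Joint ranges: [-178.69, 178.69], [-17.37, 117.87], [-77.05, 75.6], [15.02, 138.74], [-78.02, 258.01], [0.78, 113.62], [-162.83, 162.83]. Speed limits (degrees/s): [159.86, 159.86, 180, 180, 180, 180, 180].

### API

Orientations are given as [roll, pitch, yaw] about the fixed x, y, z axes, in that order (R = Rz(yaw) Ry(pitch) Rx(roll)).
In Python, from workcell import env gives the robot as it stands. The module is installed in compiled form; this text tells all that it offers.
- The arm moves only by the tool carry_out, never from a script. Its argument "increments" is a list of rows, each an object with "dp": the shift along the world's x, y, z in m, a list of three; "dr": the turn, a rotation vector about the world's x, y, z in degrees, a list of three; "jaw": the finger opening in m, from 0 to 0.0854. In form: [{"dp": [tx, ty, tz], "dr": [wx, wy, wz], "jaw": jaw}, ...]. A call has 1 to 10 rows; each row is the pose to reach, as a shift and turn from the pose measured when the call began; what a row does not reach only later rows make up. A row lasts 1/12 s, in which the tool goes at most 41.7 mm and 7.16 degrees, less where a joint would pass 70% of its speed; a pose out of reach is approached as far as the arm can. A call with a gripper value outside its range is refused whole. The fingers move at their own pace and stop on an object; "force" is the grip in N (left out, the last holds). Time passes only in rows, so rows that repeat a pose let the fingers close. It gives the time, the measured TCP pose, the force and the opening at its end, in the units of the state.
- env.read_state(): the state, without advancing time (a new reading comes with each control period).
- env.snapshot(name): name is "scene" or "side" or "wrist"; returns a dict with "frame" (384x512x3 uint8, blue, green, red), "z_map" (384x512 float32, mm along the optical axis (not along the pixel's ray), 0 where there is no reading), "fx", "fy", "cx", "cy" (pixels), "R" (3x3) and "t" (3): a world point X has camera coordinates R X + t. Camera axes: x right, y down, z forward; pixel columns grow to the right and rows downward; lengths in mm; the calibration is good to about 2 mm. A picture is of the moment at which its call begins.
- env.finish_job(): hands the job in, once; it reports no verdict.
The state is a dict: "t": time; "joint_positions": joint angles; "joint_velocities": joint speeds; "joint_efforts": joint torques, N m; "tool_pos": TCP position; "tool_rot": TCP orientation; "force": force on the tool from outside, world axes, zero at the start; "wrist_torque": the same for the moment, N m; "gripper_width": finger opening in mm.
Only numpy, scipy, OpenCV 4.12 (cv2) and the standard library are available. Lean on these libraries where they do the work, as an engineer would, in place of code of your own. Each camera call takes 0.05 s, during which the arm holds its last target. There are 200 camera calls.

## Working session

There is one attempt and no reset: what is moved stays moved. The work goes in short steps, Python scripts to look and compute and a tool call to move; the robot and the scene stay as the last step left them, time stands still between calls to the robot, and variables do not carry over. Pictures are saved under pics/ and viewed, about 8 in all and at most 12, crops included, and the job is handed in when it is done.

Besides the shell and the picture viewer there is one more tool, called after "Call:" in YAML: its name, and indented under it one key for each argument. carry_out: Moves the arm, as the interface text tells. Its arguments: {"type":"object","properties":{"increments":{"type":"array"},"force":{"type":"number"}},"required":["increments"]}

```bash
mkdir -p pics; python3 - <<'E'
from workcell import env
import cv2,numpy as np,pickle
s=env.read_state();print(s)
for n in("scene","side"):
    d=env.snapshot(n);pickle.dump(d,open(n+"0.pkl","wb"));cv2.imwrite(f"pics/{n}0.png",d["frame"])
    C=-d["R"].T@d["t"];print(n,C,d["fx"],d["cx"],d["cy"],d["R"][2])
a=[cv2.imread(f"pics/{n}0.png") for n in("scene","side")]
cv2.imwrite("pics/a.png",cv2.resize(np.vstack(a),None,fx=.78,fy=.78)) 
E
```

```text
{'t': 0.0, 'joint_positions': array([-73.88388739,  35.28950427,  -0.72625288,  81.63982284,
         0.463672  ,  63.21994658,  -2.31509575]), 'joint_velocities': array([-0.04479152,  0.01072582,  0.04400098, -0.00347586,  0.0280896 ,
        0.12859933,  0.03716854]), 'joint_efforts': array([-2.67491878e-04, -4.69202077e+01,  2.58823950e-01, -1.71037263e+01,
        9.90333036e-03,  9.42005689e-03, -3.21472406e-06]), 'tool_pos': array([196.65061847, 618.77453332, 241.14372681]), 'tool_rot': array([ 179.90806628,   89.85354763, -107.72034904]), 'force': array([-0.64460883,  0.09807691,  0.24552907]), 'wrist_torque': array([ 0.02400767, -0.03558535,  0.00875044]), 'gripper_width': 85.54048659836512}
scene [  56.98397026 -640.18086117  487.4056624 ] 401.6879823811753 254.83121776638095 192.70440010742774 [ 0.574825    0.65478714 -0.49074436]
side [ 495.78845259 -985.12076288  415.28380341] 458.2929367813482 244.57637816094396 190.52474206027134 [ 0.06978225  0.93892538 -0.33697117]
```

View pics/scene0.png

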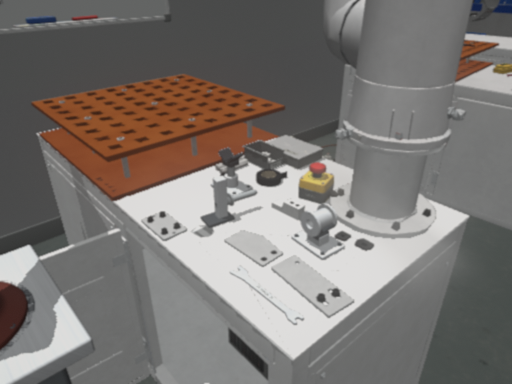

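View pics/side0.png

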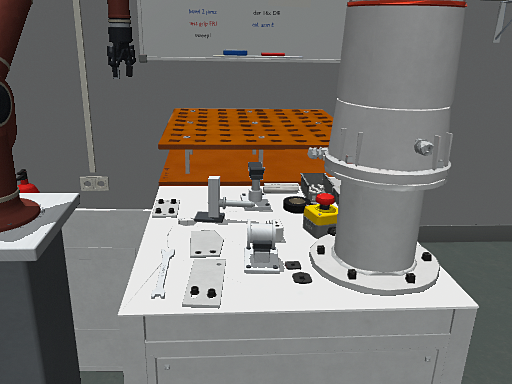

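```bash
cat > h.py <<'E'
import cv2,numpy as np,pickle
from workcell import env
def K(d): return np.array([[d["fx"],0,d["cx"]],[0,d["fy"],d["cy"]],[0,0,1.]])
def proj(d,X):
    c=np.atleast_2d(X)@d["R"].T+d["t"]; p=c@K(d).T; return p[:,:2]/p[:,2:]
def cloud(d):
    v,u=np.mgrid[:384,:512]; z=d["z_map"]
    c=np.dstack([(u-d["cx"])/d["fx"]*z,(v-d["cy"])/d["fy"]*z,z])
    return (c-d["t"])@d["R"]
def onplane(d,u,v,z):
    C=-d["R"].T@d["t"]; r=d["R"].T@np.array([(u-d["cx"])/d["fx"],(v-d["cy"])/d["fy"],1]); return C+r*(z-C[2])/r[2]
E
python3 - <<'E'
from h import *
for n in("scene","side"):
    d=pickle.load(open(n+"0.pkl","rb"));print(n,d["R"].round(3).tolist(),proj(d,[[0,0,0],[196,619,242],[500,0,0],[700,0,0],[500,-200,0],[500,200,0]]).round(0).tolist())
    P=cloud(d)
    for u,v in ([(320,222),(220,205),(228,165),(270,176),(390,200),(265,290)] if n=="scene" else [(262,235),(213,190),(256,170),(230,203),(380,230),(160,270)]): print(u,v,P[v,u].round(0),d["z_map"][v,u])
E
```

```text
scene [[0.75, -0.662, -0.004], [-0.327, -0.366, -0.871], [0.575, 0.655, -0.491]] [[-43.0, 327.0], [-30.0, 78.0], [216.0, 213.0], [279.0, 185.0], [277.0, 254.0], [170.0, 182.0]]
320 222 [ 568. -244.   65.] 760.4526
220 205 [490. -33.  39.] 866.4186
228 165 [585.  58.  72.] 964.4051
270 176 [715.  48.   2.] 1066.5396
390 200 [ 738. -287.   66.] 829.7106
265 290 [ 410. -263.    6.] 686.11475
side [[0.998, -0.067, 0.019], [-0.004, -0.337, -0.941], [0.07, 0.939, -0.337]] [[-8.0, 218.0], [123.0, 79.0], [214.0, 216.0], [300.0, 215.0], [215.0, 256.0], [214.0, 187.0]]
262 235 [ 584. -245.   65.] 819.29236
213 190 [497. -32.  75.] 1009.41705
256 170 [598.  44.  97.] 1080.8873
230 203 [534. -34.  45.] 1020.3489
380 230 [ 774. -304.  100.] 765.08203
160 270 [ 403. -263.    8.] 808.66473
```

```bash
python3 - <<'E'
from h import *
a=cv2.imread("pics/scene0.png")[140:270,130:380];b=cv2.imread("pics/side0.png")[155:280,170:320]
cv2.imwrite("pics/b.png",np.hstack([cv2.resize(a,(500,260),interpolation=2),cv2.resize(b,(300,260),interpolation=2)]))
for n in("scene","side"):
    d=pickle.load(open(n+"0.pkl","rb"));P=cloud(d).reshape(-1,3)
    def box(x0,x1,y0,y1,z0,z1): 
        return P[(P[:,0]>x0)&(P[:,0]<x1)&(P[:,1]>y0)&(P[:,1]<y1)&(P[:,2]>z0)&(P[:,2]<z1)]
    def sh(t,Q): 
        if len(Q): print(n,t,len(Q),Q.mean(0).round(1),np.percentile(Q,3,0).round(0),np.percentile(Q,97,0).round(0))
    sh("handle",box(450,530,-90,30,60,110))
    r=box(515,600,-90,20,25,60); sh("rod",r)
    if len(r)>5: print(np.polyfit(r[:,0],r[:,1],1))
    sh("spool",box(530,640,-310,-190,50,95)); sh("spooltop",box(530,640,-310,-190,78,95)); sh("plate",box(530,650,-320,-170,4,14))
    sh("stand",box(540,660,0,130,60,140)); sh("standplate",box(540,660,0,130,6,14))
E
```

```text
scene handle 265 [492.9 -30.   83.2] [484. -36.  62.] [506. -16. 100.]
scene rod 191 [545.3 -37.3  43.4] [516. -43.  33.] [581. -28.  52.]
[-0.11509267 25.4302179 ]
scene spool 720 [ 577.2 -235.7   67. ] [ 555. -255.   51.] [ 604. -207.   83.]
scene spooltop 88 [ 579.8 -231.    81.4] [ 555. -245.   78.] [ 605. -217.   84.]
scene plate 698 [ 578.9 -243.5    7.9] [ 550. -295.    4.] [ 644. -188.   12.]
scene stand 307 [594.4  66.1  86.6] [581.  42.  64.] [613.  91. 101.]
scene standplate 214 [599.7  43.2  10. ] [567.  24.   7.] [629.  92.  13.]
side handle 245 [498.1 -30.4  83.7] [486. -36.  61.] [510. -18. 103.]
side rod 217 [549.  -36.3  45. ] [518. -43.  36.] [585. -27.  54.]
[-0.12545844 32.56610139]
side spool 623 [ 582.1 -241.9   67.6] [ 558. -255.   52.] [ 606. -224.   85.]
side spooltop 84 [ 585.5 -232.9   81.4] [ 559. -245.   78.] [ 607. -221.   87.]
side plate 1162 [ 595.4 -261.8    8. ] [ 547. -318.    4.] [ 647. -193.   13.]
side stand 286 [599.   62.   88.8] [583.  42.  63.] [615.  92. 104.]
side standplate 221 [602.9  53.7  11.5] [568.  23.   6.] [631. 106.  14.]
```

View pics/b.png

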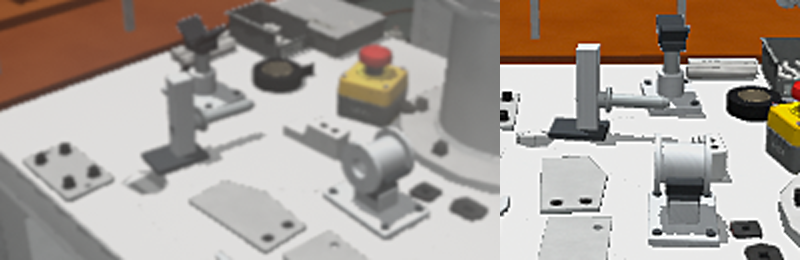

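```bash
python3 - <<'E'
from h import *
from scipy.spatial.transform import Rotation as Ro
s=env.read_state();R=Ro.from_euler("xyz",s["tool_rot"],degrees=True).as_matrix();print(R.round(3))
for n in("scene","side"):
    d=pickle.load(open(n+"0.pkl","rb"));P=cloud(d);f=d["frame"].astype(int)
    m=(f[...,2]>120)&(f[...,1]<100)&(f[...,0]<60)&(d["z_map"]>0)
    m[:100,:120 if n=="side" else 0]=0
    Q=P[m];Q=Q[(Q[:,1]>100)];print(n,np.percentile(Q,[1,50,99],axis=0).round(0))
    for z in (0,80,160,240,320):
        q=Q[abs(Q[:,2]-z)<40]
        if len(q)>30:print(z,len(q),np.percentile(q,[1,99],axis=0).round(0).tolist())
    for y in range(150,900,150):
        q=P[(abs(P[...,1]-y)<20)&(P[...,0]>100)&(P[...,2]>20)&(P[...,0]<700)]
        if len(q):print(y,len(q),q.min(0).round(0),q.max(0).round(0))
E
```

```text
[[-0.001 -0.953  0.303]
 [-0.002  0.303  0.953]
 [-1.    -0.    -0.002]]
scene [[ 353.  207.   10.]
 [ 550.  353.  116.]
 [2358.  748.  119.]]
0 5803 [[352.0, 209.0, 10.0], [2394.0, 740.0, 14.0]]
80 7852 [[355.0, 206.0, 115.0], [2313.0, 749.0, 119.0]]
300 636 [350. 280.  20.] [700. 320. 121.]
450 489 [349. 430. 106.] [700. 470. 120.]
600 459 [350. 580. 105.] [700. 620. 120.]
750 379 [350. 731. 107.] [700. 770. 120.]
side [[-454.  208. -381.]
 [ 579.  385.  118.]
 [ 883. 1312.  122.]]
0 4171 [[353.0, 211.0, 13.0], [834.0, 549.0, 17.0]]
80 2295 [[355.0, 206.0, 118.0], [882.0, 739.0, 120.0]]
160 2300 [[359.0, 212.0, 120.0], [904.0, 755.0, 122.0]]
150 3 [674. 150.  20.] [698. 167.  20.]
300 362 [352. 280.  21.] [698. 319. 124.]
450 214 [352. 431. 114.] [698. 470. 122.]
600 1302 [160. 580. 114.] [699. 620. 487.]
750 181 [352. 730. 113.] [699. 770. 123.]
```

Call:
carry_out:
  increments:
    - {"dp": [0.025,-0.033,0.02],"dr": [0,0,2],"jaw": 0.0854}
    - {"dp": [0.05,-0.066,0.04],"dr": [0,0,4],"jaw": 0.0854}
    - {"dp": [0.075,-0.099,0.04],"dr": [0,0,6],"jaw": 0.0854}
    - {"dp": [0.1,-0.132,0.04],"dr": [0,0,8],"jaw": 0.0854}
    - {"dp": [0.125,-0.165,0.04],"dr": [0,0,10],"jaw": 0.0854}
    - {"dp": [0.15,-0.198,0.04],"dr": [0,0,10.7],"jaw": 0.0854}
    - {"dp": [0.175,-0.231,0.04],"dr": [0,0,10.7],"jaw": 0.0854}
    - {"dp": [0.195,-0.267,0.04],"dr": [0,0,10.7],"jaw": 0.0854}
    - {"dp": [0.21,-0.305,0.04],"dr": [0,0,10.7],"jaw": 0.0854}
    - {"dp": [0.225,-0.343,0.04],"dr": [0,0,10.7],"jaw": 0.0854}

```text
t: 0.93
tool_pos: [420.8, 277.6, 280.9]
tool_rot: [173.3, 89.8, -103.6]
force: [-0.1, 0.5, -0.7]
gripper_width: 85.4
```

Call:
carry_out:
  increments:
    - {"dp": [0.008,-0.039,0],"dr": [0,0,0],"jaw": 0.0854}
    - {"dp": [0.016,-0.078,0],"dr": [0,0,0],"jaw": 0.0854}
    - {"dp": [0.024,-0.117,0],"dr": [0,0,0],"jaw": 0.0854}
    - {"dp": [0.032,-0.156,0],"dr": [0,0,0],"jaw": 0.0854}
    - {"dp": [0.04,-0.195,0],"dr": [0,0,0],"jaw": 0.0854}
    - {"dp": [0.048,-0.234,0],"dr": [0,0,0],"jaw": 0.0854}
    - {"dp": [0.056,-0.27,0],"dr": [0,0,0],"jaw": 0.0854}
    - {"dp": [0.064,-0.3,0],"dr": [0,0,0],"jaw": 0.0854}
    - {"dp": [0.07,-0.3,0],"dr": [0,0,0],"jaw": 0.0854}

```text
t: 1.68
tool_pos: [490.5, -31.1, 280.8]
tool_rot: [179.9, 89.5, -97.8]
force: [-0.2, -0.3, -0.2]
gripper_width: 85.4
```

```bash
python3 - <<'E'
from h import *
d=env.snapshot("wrist");pickle.dump(d,open("wrist1.pkl","wb"));cv2.imwrite("pics/w1.png",d["frame"])
print(env.read_state()["tool_pos"],-d["R"].T@d["t"],d["R"].round(2).tolist(),d["fx"])
E
```

```text
[491.9047724  -26.86043258 280.63049636] [424.12660364 -20.88204297 412.76534068] [[0.13, 0.99, -0.01], [0.96, -0.13, 0.27], [0.26, -0.04, -0.96]] 289.36981937626337
```

View pics/w1.png

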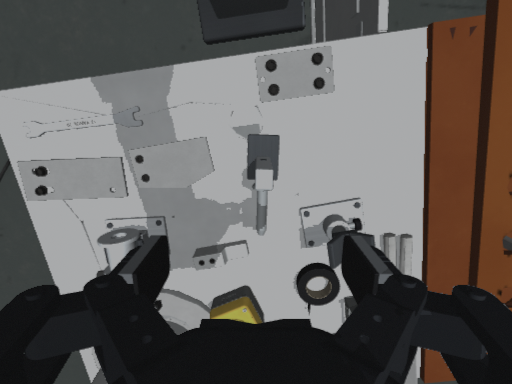

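```bash
python3 - <<'E'
from h import *
d=pickle.load(open("wrist1.pkl","rb"));P=cloud(d)
def reg(u0,u1,v0,v1): return P[v0:v1,u0:u1].reshape(-1,3)
a=reg(240,290,130,245)
h=a[(a[:,2]>94)];print("handletop",len(h),h.mean(0),h.min(0),h.max(0), cv2.minAreaRect(h[:,:2].astype(np.float32)))
f=a[(a[:,2]>5)&(a[:,2]<12)];print("foot",len(f),cv2.minAreaRect(f[:,:2].astype(np.float32)))
r=a[(a[:,2]>36)&(a[:,2]<50)&(a[:,0]>528)];print("rod",len(r),r.max(0));
for x in range(525,595,10):
    q=r[abs(r[:,0]-x)<6]
    if len(q):print(x,len(q),q.mean(0).round(1),q.min(0).round(1),q.max(0).round(1))
print(np.polyfit(r[:,0],r[:,1],1))
for nm,g in(("cr",reg(90,175,205,300)),("st",reg(290,375,195,300))):
    for z0,z1 in((5,13),(20,50),(50,70),(70,90),(90,120)):
        q=g[(g[:,2]>z0)&(g[:,2]<z1)]
        if len(q)>10:print(nm,z0,len(q),q.mean(0).round(0),np.percentile(q,[1,99],axis=0).round(0).tolist())
im=cv2.resize(d["frame"][190:290,90:390],(780,260),interpolation=2);cv2.imwrite("pics/w1c.png",im)
E
```

```text
handletop 414 [492.0897563  -23.22956462 122.75697365] [424.12660364 -34.63353562  94.07999067] [510.59870393 -12.22471986 412.76534068] ((467.64337158203125, -18.204612731933594), (19.950944900512695, 84.88490295410156), 80.29431915283203)
foot 1025 ((537.26708984375, -32.648529052734375), (46.19952392578125, 165.37071228027344), 77.58528137207031)
rod 422 [589.56149326 -22.08334214  49.59105862]
525 23 [529.5 -28.3  46. ] [528.1 -34.3  43.8] [531.  -22.1  48.6]
535 94 [535.2 -29.5  45.8] [529.2 -36.9  40. ] [540.9 -22.3  48.6]
545 92 [545.1 -31.1  45.8] [539.4 -38.3  40.2] [550.9 -23.5  48.6]
555 82 [555.  -32.7  46. ] [549.5 -39.5  42.6] [560.9 -26.   48.3]
565 82 [565.  -34.3  46.2] [559.1 -41.   42.6] [570.7 -27.4  49.2]
575 83 [574.9 -35.5  46.2] [569.2 -42.4  41.6] [580.7 -28.5  49.6]
585 48 [583.4 -37.   45.4] [579.  -42.8  40. ] [589.6 -29.8  48.6]
[-0.15322335 52.44954417]
cr 5 913 [ 579. -217.    9.] [[552.0, -269.0, 5.0], [693.0, -181.0, 13.0]]
cr 20 182 [ 563. -221.   40.] [[557.0, -246.0, 21.0], [584.0, -201.0, 50.0]]
cr 50 421 [ 569. -223.   59.] [[557.0, -254.0, 50.0], [602.0, -199.0, 70.0]]
cr 70 571 [ 572. -226.   76.] [[557.0, -247.0, 70.0], [602.0, -204.0, 84.0]]
st 5 1748 [604.  60.  10.] [[567.0, 14.0, 5.0], [734.0, 113.0, 13.0]]
st 20 556 [611.  69.  32.] [[584.0, 11.0, 20.0], [718.0, 102.0, 48.0]]
st 50 37 [591.  68.  57.] [[585.0, 54.0, 50.0], [594.0, 83.0, 70.0]]
st 70 184 [587.  66.  81.] [[583.0, 52.0, 71.0], [604.0, 85.0, 90.0]]
st 90 472 [596.  59.  98.] [[582.0, 41.0, 90.0], [617.0, 96.0, 103.0]]
```

View pics/w1c.png

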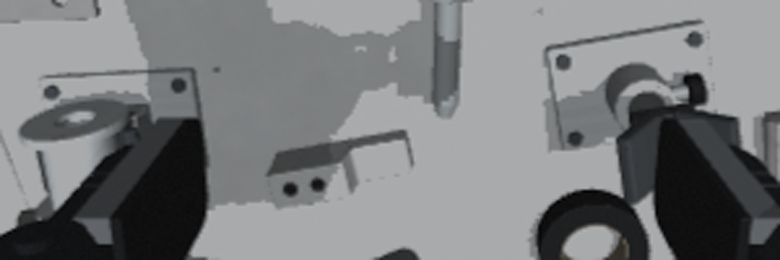

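Call:
carry_out:
  increments:
    - {"dp": [0.0065,0.003,-0.03],"dr": [0,0,-1],"jaw": 0.0854}
    - {"dp": [0.0065,0.003,-0.07],"dr": [0,0,-1],"jaw": 0.0854}
    - {"dp": [0.0065,0.003,-0.105],"dr": [0,0,-1],"jaw": 0.0854}
    - {"dp": [0.0065,0.003,-0.14],"dr": [0,0,-1],"jaw": 0.0854}
    - {"dp": [0.0065,0.003,-0.155],"dr": [0,0,-1],"jaw": 0.0854}
    - {"dp": [0.0065,0.003,-0.155],"dr": [0,0,-1],"jaw": 0.0854}
    - {"dp": [0.0065,0.003,-0.155],"dr": [0,0,-1],"jaw": 0.0854}

```text
t: 2.32
tool_pos: [498.0, -22.6, 125.1]
tool_rot: [163.4, 89.7, -114.9]
force: [0.5, 0.7, 0.5]
gripper_width: 85.6
```

```bash
python3 - <<'E'
from h import *
d=env.snapshot("wrist");pickle.dump(d,open("wrist2.pkl","wb"));cv2.imwrite("pics/w2.png",d["frame"])
s=env.read_state();print(s["tool_pos"],s["tool_rot"])
P=cloud(d);m=(d["z_map"]>60)
def sel(x0,x1,y0,y1,z0,z1): return P[m&(P[...,0]>x0)&(P[...,0]<x1)&(P[...,1]>y0)&(P[...,1]<y1)&(P[...,2]>z0)&(P[...,2]<z1)]
h=sel(470,525,-50,5,96,106);print("top",len(h),h.mean(0),h.min(0),h.max(0),cv2.minAreaRect(h[:,:2].astype(np.float32)))
r=sel(530,584,-60,-5,41,52);print("rod",len(r),np.polyfit(r[:,0],r[:,1],1),r.mean(0))
d=pickle.load(open("wrist1.pkl","rb"))
s=np.array([90,190]);c=lambda x,y,z:onplane(d,90+x/2.6,190+y/2.6,z)
for n,z,pts in(("cr",8,[(40,77),(190,68),(204,120)]),("st",10,[(547,47),(702,22),(565,152)])): print(n,[c(*p,z).round(1).tolist() for p in pts])
E
```

```text
[498.98102721 -22.92461395 126.26070535] [-157.73350167   89.73750409  -76.09387617]
top 1304 [496.91126255 -23.4149849  100.15236325] [484.89571568 -34.77635847  96.05975034] [510.59374701 -12.44765911 102.48502321] ((497.8509521484375, -23.430551528930664), (19.54613494873047, 24.158567428588867), 80.85581970214844)
rod 846 [-0.14654823 48.35018041] [558.77375023 -33.53712479  46.00240021]
cr [[549.9, -267.6, 8.0], [555.9, -180.4, 8.0], [588.7, -179.3, 8.0]]
st [[569.4, 23.3, 10.0], [566.1, 110.3, 10.0], [635.6, 27.7, 10.0]]
```

Call:
carry_out:
  increments:
    - {"dp": [-0.001,-0.0005,-0.025],"dr": [0,0,0],"jaw": 0.0854}
    - {"dp": [-0.001,-0.0005,-0.045],"dr": [0,0,0],"jaw": 0.0854}
    - {"dp": [-0.001,-0.0005,-0.054],"dr": [0,0,0],"jaw": 0.0854}
    - {"dp": [-0.001,-0.0005,-0.054],"dr": [0,0,0],"jaw": 0.05}
    - {"dp": [-0.001,-0.0005,-0.054],"dr": [0,0,0],"jaw": 0.025}
    - {"dp": [-0.001,-0.0005,-0.054],"dr": [0,0,0],"jaw": 0.01}
    - {"dp": [-0.001,-0.0005,-0.054],"dr": [0,0,0],"jaw": 0.01}
    - {"dp": [-0.001,-0.0005,-0.054],"dr": [0,0,0],"jaw": 0.01}
    - {"dp": [-0.001,-0.0005,-0.054],"dr": [0,0,0],"jaw": 0.01}
  force: 90

```text
t: 3.12
tool_pos: [498.7, -23.7, 73.3]
tool_rot: [-137.2, 89.7, -55.6]
force: [0.5, 0.5, 3.8]
gripper_width: 19.2
```

```bash
python3 - <<'E'
from h import *
for f in("scene0","side0","wrist1"):
    d=pickle.load(open(f+".pkl","rb"));P=cloud(d).reshape(-1,3)
    for x in range(360,560,20):
        q=P[(abs(P[:,0]-x)<10)&(P[:,1]>-265)&(P[:,1]<-175)&(P[:,2]<120)]
        if len(q): print(f,x,len(q),q[:,2].max().round(0),end="; ")
    print()
E
```

```text
scene0 360 1115 3.0; scene0 380 419 4.0; scene0 400 431 9.0; scene0 420 311 7.0; scene0 440 370 7.0; scene0 460 390 9.0; scene0 480 315 8.0; scene0 500 300 8.0; scene0 520 243 7.0; scene0 540 299 9.0; 
side0 360 244 4.0; side0 380 248 5.0; side0 400 244 10.0; side0 420 260 9.0; side0 440 250 5.0; side0 460 248 10.0; side0 480 235 10.0; side0 500 248 10.0; side0 520 238 10.0; side0 540 249 5.0; 
wrist1 360 1016 3.0; wrist1 380 1011 5.0; wrist1 400 977 8.0; wrist1 420 950 8.0; wrist1 440 897 4.0; wrist1 460 890 9.0; wrist1 480 850 8.0; wrist1 500 814 9.0; wrist1 520 755 9.0; wrist1 540 742 3.0;
```

Call:
carry_out:
  increments:
    - {"dp": [0,0,0.01],"dr": [0,0,0],"jaw": 0.01}
    - {"dp": [0,0,0.03],"dr": [0,0,0],"jaw": 0.01}
    - {"dp": [-0.015,-0.03,0.05],"dr": [0,0,1],"jaw": 0.01}
    - {"dp": [-0.03,-0.065,0.05],"dr": [0,0,2],"jaw": 0.01}
    - {"dp": [-0.045,-0.1,0.05],"dr": [0,0,4],"jaw": 0.01}
    - {"dp": [-0.06,-0.135,0.05],"dr": [0,0,6],"jaw": 0.01}
    - {"dp": [-0.068,-0.17,0.05],"dr": [0,0,6],"jaw": 0.01}
    - {"dp": [-0.07,-0.2,0.045],"dr": [0,0,6],"jaw": 0.01}
    - {"dp": [-0.07,-0.2,0.035],"dr": [0,0,6],"jaw": 0.01}
    - {"dp": [-0.07,-0.2,0.035],"dr": [0,0,6],"jaw": 0.01}
  force: 90

```text
t: 3.95
tool_pos: [426.4, -226.0, 107.3]
tool_rot: [-177.4, 89.8, -90.1]
force: [-0.5, 1.7, -5.4]
gripper_width: 19.3
```

```bash
python3 - <<'E'
from h import *
s=env.read_state();print(s["tool_pos"],s["tool_rot"],s["force"])
d=env.snapshot("wrist");pickle.dump(d,open("wrist3.pkl","wb"));cv2.imwrite("pics/w3.png",d["frame"])
E
```

```text
[ 426.35786979 -225.97644268  107.32005047] [-177.39790828   89.76730171  -90.11588629] [-0.53575265  1.74541556 -5.37784828]
```

View pics/w3.png

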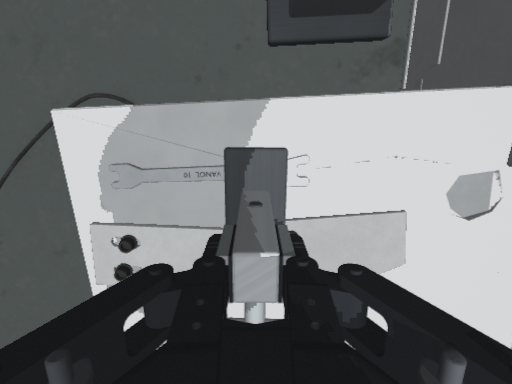

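```bash
cat >> h.py <<'E'
from scipy.optimize import least_squares
def cyl(Q,rad,p0,x0):
    # axis: y=a+b(x-x0), z=c ; robust fit of radius rad
    f=lambda p:np.hypot((Q[:,1]-p[0]-p[1]*(Q[:,0]-x0))*np.cos(np.arctan(p[1])),Q[:,2]-p[2]-p[3]*(Q[:,0]-x0))-rad
    r=least_squares(f,p0,loss="soft_l1",f_scale=1.0);return r.x,np.median(abs(f(r.x)))
def pts(d,x0,x1,y0,y1,z0,z1):
    P=cloud(d).reshape(-1,3);m=d["z_map"].ravel()>50
    for i,(a,b) in enumerate(((x0,x1),(y0,y1),(z0,z1))): m&=(P[:,i]>a)&(P[:,i]<b)
    return P[m]
E
python3 - <<'E'
from h import *
for n in("scene","side"):
    d=env.snapshot(n);pickle.dump(d,open(n+"1.pkl","wb"))
    Q=pts(d,550,615,-290,-190,62,90)
    print(n,"spool x pct",np.percentile(Q[:,0],[1,3,50,97,99]).round(1),"top",np.percentile(Q[:,2],99).round(1))
    R=pts(d,460,516,-260,-190,55,90); print(" rod n",len(R),"tip",np.percentile(pts(d,480,540,-260,-190,60,90)[:,0],[95,98,99.5]).round(1), cyl(R,7,[-226,0,75,0],490))
    print(" axis hub r18",cyl(pts(d,568,597,-270,-200,60,90),18,[-230,0,58,0],582))
    xs=np.percentile(Q[:,0],[1,99])
    F=Q[(Q[:,0]<xs[0]+5)|(Q[:,0]>xs[1]-5)]
    r=np.hypot(F[:,1]+228,F[:,2]-58);print(" axis flange",cyl(F[r>20],26,[-230,0,58,0],582))
    f=Q[Q[:,0]<xs[0]+2.5]; print(" face",len(f))
E
```

```text
scene spool x pct [555.  555.4 580.  604.6 605.6] top 83.8
 rod n 187 tip [513.4 516.1 517.5] (array([-2.27566257e+02, -4.17644727e-02,  7.41699853e+01, -1.00873545e-02]), np.float64(0.5540085265200823))
 axis hub r18 (array([-2.28121225e+02, -1.00623026e-01,  5.78591738e+01, -4.82935178e-04]), np.float64(0.5808663917463015))
 axis flange (array([-2.28962075e+02, -6.58817808e-02,  5.57200941e+01,  2.12225079e-02]), np.float64(1.3032007173422357))
 face 92
side spool x pct [556.5 558.  582.1 606.  606.8] top 86.2
 rod n 244 tip [516.1 517.9 518. ] (array([-2.24243958e+02, -4.29505106e-02,  7.71126321e+01, -1.03055587e-02]), np.float64(0.7544101072848188))
 axis hub r18 (array([-2.26280307e+02, -8.18211569e-02,  6.03021870e+01, -2.13528931e-02]), np.float64(0.701707186694911))
 axis flange (array([-2.26366372e+02, -7.20371606e-02,  5.99424992e+01, -4.61091065e-04]), np.float64(0.8425161376847754))
 face 30
```

Call:
carry_out:
  increments:
    - {"dp": [0,0.004,-0.008],"dr": [0,-0.3,-0.9],"jaw": 0.01}
    - {"dp": [0,0.007,-0.017],"dr": [0,-0.6,-1.7],"jaw": 0.01}
    - {"dp": [0,0.007,-0.017],"dr": [0,-0.6,-1.7],"jaw": 0.01}
    - {"dp": [0.01,0.0063,-0.017],"dr": [0,-0.6,-1.7],"jaw": 0.01}
    - {"dp": [0.02,0.0056,-0.017],"dr": [0,-0.6,-1.7],"jaw": 0.01}
    - {"dp": [0.025,0.0052,-0.017],"dr": [0,-0.6,-1.7],"jaw": 0.01}
    - {"dp": [0.025,0.0052,-0.017],"dr": [0,-0.6,-1.7],"jaw": 0.01}
  force: 90

```text
t: 4.68
tool_pos: [457.1, -217.4, 92.2]
tool_rot: [-100.6, 88.9, -14.5]
force: [0.0, 0.5, -4.5]
gripper_width: 19.3
```

```bash
python3 - <<'E'
from h import *
s=env.read_state();print(s["tool_pos"],s["tool_rot"],s["force"],s["wrist_torque"])
im=[]
for n in("scene","side"):
    d=env.snapshot(n);pickle.dump(d,open(n+"2.pkl","wb"))
    print(n," rod",cyl(pts(d,483,538,-260,-190,40,72),7,[-226,0,58,0],515),"tip",np.percentile(pts(d,500,553,-260,-190,45,72)[:,0],[98,99.5]))
    h=cyl(pts(d,568,597,-270,-200,60,90),18,[-230,0,58,0],515)[0];print(" spool at 515",h)
    u,v=proj(d,[550,-228,58])[0].astype(int);im.append(cv2.resize(d["frame"][v-40:v+40,u-53:u+53],(400,300),interpolation=2))
cv2.imwrite("pics/p2.png",np.hstack(im))
E
```

```text
[ 457.05859771 -217.37806596   92.19742766] [-100.60359973   88.93677941  -14.4726651 ] [ 0.04995302  0.51170476 -4.45001478] [ 0.01030616  0.04973037 -0.02508972]
scene  rod (array([-2.22023281e+02, -7.45470881e-02,  5.99626198e+01,  1.71192430e-02]), np.float64(0.6404309957843166)) tip [545.36247011 547.33496551]
 spool at 515 [-2.21925899e+02 -8.76390130e-02  5.89088532e+01 -1.31492490e-02]
side  rod (array([-2.20243451e+02, -7.76535060e-02,  6.17472116e+01,  4.17622008e-03]), np.float64(0.7448772977497384)) tip [545.41000194 545.47316546]
 spool at 515 [-2.22426333e+02 -5.33733451e-02  5.94213849e+01  1.43372333e-02]
```

View pics/p2.png

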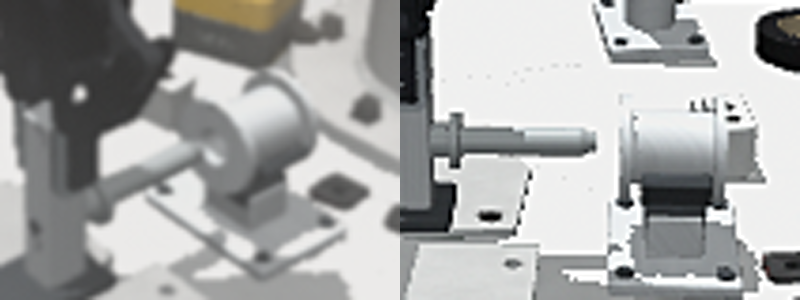

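Call:
carry_out:
  increments:
    - {"dp": [0,-0.001,-0.0012],"dr": [0,0.4,0],"jaw": 0.01}
    - {"dp": [0,-0.001,-0.0012],"dr": [0,0.4,0],"jaw": 0.01}
    - {"dp": [0.005,-0.0014,-0.0012],"dr": [0,0.4,0],"jaw": 0.01}
    - {"dp": [0.01,-0.0017,-0.0012],"dr": [0,0.4,0],"jaw": 0.01}
    - {"dp": [0.014,-0.002,-0.0012],"dr": [0,0.4,0],"jaw": 0.01}
    - {"dp": [0.018,-0.0024,-0.0012],"dr": [0,0.4,0],"jaw": 0.01}
    - {"dp": [0.022,-0.0027,-0.0012],"dr": [0,0.4,0],"jaw": 0.01}
    - {"dp": [0.026,-0.003,-0.0012],"dr": [0,0.4,0],"jaw": 0.01}
    - {"dp": [0.03,-0.0033,-0.0012],"dr": [0,0.4,0],"jaw": 0.01}
    - {"dp": [0.03,-0.0033,-0.0012],"dr": [0,0.4,0],"jaw": 0.01}
  force: 90

```text
t: 5.62
tool_pos: [485.3, -220.4, 90.4]
tool_rot: [-110.8, 89.5, -24.7]
force: [0.6, -0.2, -4.8]
gripper_width: 18.8
```

Call:
carry_out:
  increments:
    - {"dp": [0.004,-0.0003,0],"dr": [0,0,0],"jaw": 0.01}
    - {"dp": [0.008,-0.0006,0],"dr": [0,0,0],"jaw": 0.01}
    - {"dp": [0.012,-0.0009,0],"dr": [0,0,0],"jaw": 0.01}
    - {"dp": [0.016,-0.0012,0],"dr": [0,0,0],"jaw": 0.01}
    - {"dp": [0.02,-0.0015,0],"dr": [0,0,0],"jaw": 0.01}
    - {"dp": [0.024,-0.0018,0],"dr": [0,0,0],"jaw": 0.01}
    - {"dp": [0.024,-0.0018,0],"dr": [0,0,0],"jaw": 0.01}
  force: 90

```text
t: 6.2
tool_pos: [510.7, -222.2, 90.5]
tool_rot: [-108.4, 89.4, -22.3]
force: [-0.0, 0.2, -4.9]
gripper_width: 18.9
```

```bash
python3 - <<'E'
from h import *
s=env.read_state();print(s["tool_pos"],s["tool_rot"],s["force"],s["wrist_torque"])
for n in("scene","side"):
    d=env.snapshot(n);Q=pts(d,550,615,-290,-190,62,82)
    print(n,"spool x",np.percentile(Q[:,0],[1,3,50,97,99]).round(1),"hub",cyl(pts(d,568,597,-270,-200,60,90),18,[-230,0,58,0],582)[0])
    R=pts(d,527,552,-250,-190,40,64); print(cyl(R,7,[-226,-.075,58,0],535))
E
```

```text
[ 510.7196974  -222.19862409   90.53297054] [-108.3836539    89.40261232  -22.25968937] [-0.00965753  0.17861741 -4.893127  ] [ 0.00167427 -0.03279695  0.01238072]
scene spool x [553.3 554.8 579.2 604.3 605.2] hub [-2.28081866e+02 -6.95534513e-02  5.78593786e+01 -9.44760346e-03]
(array([-2.28127813e+02,  2.29797236e-01,  5.63037226e+01,  4.18428996e-02]), np.float64(1.0274909499825782))
side spool x [551.2 554.3 580.3 605.7 606.2] hub [-2.26175384e+02 -6.14994066e-02  6.02962565e+01  1.47910609e-02]
(array([-2.26326763e+02,  2.81463020e-01,  5.58673310e+01,  2.13496128e-01]), np.float64(1.225661764164152))
```

Call:
carry_out:
  increments:
    - {"dp": [0.004,-0.0003,0],"dr": [0,0,0],"jaw": 0.01}
    - {"dp": [0.008,-0.0006,0],"dr": [0,0,0],"jaw": 0.01}
    - {"dp": [0.011,-0.0008,0],"dr": [0,0,0],"jaw": 0.01}
    - {"dp": [0.014,-0.001,0],"dr": [0,0,0],"jaw": 0.01}
    - {"dp": [0.016,-0.0012,0],"dr": [0,0,0],"jaw": 0.01}
    - {"dp": [0.016,-0.0012,0],"dr": [0,0,0],"jaw": 0.01}
  force: 90

```text
t: 6.8
tool_pos: [526.1, -223.3, 90.4]
tool_rot: [-109.6, 89.5, -23.5]
force: [-0.1, 0.2, -4.7]
gripper_width: 19.2
```

Call:
carry_out:
  increments:
    - {"dp": [0.001,-0.0001,0],"dr": [0,0,0],"jaw": 0.01}
    - {"dp": [0.002,-0.0001,0],"dr": [0,0,0],"jaw": 0.01}
    - {"dp": [0.002,-0.0001,0],"dr": [0,0,0],"jaw": 0.01}

```text
t: 7.05
tool_pos: [528.3, -223.4, 90.4]
tool_rot: [-109.2, 89.5, -23.1]
force: [-0.3, -0.5, -5.1]
gripper_width: 19.0
```

Call:
carry_out:
  increments:
    - {"dp": [0.001,-0.0001,0],"dr": [0,0,0],"jaw": 0.01}
    - {"dp": [0.002,-0.0001,0],"dr": [0,0,0],"jaw": 0.01}
    - {"dp": [0.002,-0.0001,0],"dr": [0,0,0],"jaw": 0.01}

```text
t: 7.3
tool_pos: [530.6, -223.5, 90.4]
tool_rot: [-108.4, 89.4, -22.3]
force: [0.2, 0.4, -5.1]
gripper_width: 19.2
```

Call:
carry_out:
  increments:
    - {"dp": [0.001,-0.0001,0],"dr": [0,0,0],"jaw": 0.01}
    - {"dp": [0.002,-0.0001,0],"dr": [0,0,0],"jaw": 0.01}
    - {"dp": [0.002,-0.0001,0],"dr": [0,0,0],"jaw": 0.01}

```text
t: 7.55
tool_pos: [532.5, -223.6, 90.4]
tool_rot: [-109.2, 89.5, -23.0]
force: [-0.6, -0.4, -3.9]
gripper_width: 18.9
```

Call:
carry_out:
  increments:
    - {"dp": [0.001,-0.0001,0],"dr": [0,0,0],"jaw": 0.01}
    - {"dp": [0.0015,-0.0001,0],"dr": [0,0,0],"jaw": 0.01}
    - {"dp": [0.0015,-0.0001,0],"dr": [0,0,0],"jaw": 0.01}

```text
t: 7.8
tool_pos: [532.7, -223.6, 90.1]
tool_rot: [-114.3, 89.6, -28.2]
force: [-2.6, 1.2, -2.9]
gripper_width: 19.3
```

Call:
carry_out:
  increments:
    - {"dp": [0.001,-0.0001,0],"dr": [0,0,0],"jaw": 0.01}
    - {"dp": [0.0015,-0.0001,0],"dr": [0,0,0],"jaw": 0.01}
    - {"dp": [0.0015,-0.0001,0],"dr": [0,0,0],"jaw": 0.01}

```text
t: 8.05
tool_pos: [532.9, -223.6, 89.9]
tool_rot: [-127.0, 89.8, -40.9]
force: [-5.6, 1.5, -0.9]
gripper_width: 19.4
```

```bash
python3 - <<'E'
from h import *
s=env.read_state();print(s["tool_pos"],s["tool_rot"],s["force"],s["wrist_torque"])
im=[]
for n in("scene","side"):
    d=env.snapshot(n);Q=pts(d,550,620,-290,-190,62,82)
    print(n,"spool x",np.percentile(Q[:,0],[1,3,50,97,99]).round(1),"hub",cyl(pts(d,568,597,-270,-200,60,90),18,[-230,0,58,0],582)[0])
    u,v=proj(d,[570,-228,58])[0].astype(int);im.append(cv2.resize(d["frame"][v-40:v+40,u-53:u+53],(400,300),interpolation=2))
cv2.imwrite("pics/p3.png",np.hstack(im))
E
```

```text
[ 532.85760482 -223.6055061    89.92309135] [-126.97765859   89.791668    -40.87926866] [-5.61083729  1.46146939 -0.87227741] [0.08736194 1.12195493 0.00445246]
scene spool x [550.9 552.3 585.1 604.  604.6] hub [-2.27832437e+02 -9.30356659e-02  5.80130676e+01  3.10800178e-03]
side spool x [551.2 553.9 581.  611.1 616.4] hub [-2.26078590e+02 -4.28906637e-02  6.04317877e+01 -1.24005352e-02]
```

View pics/p3.png

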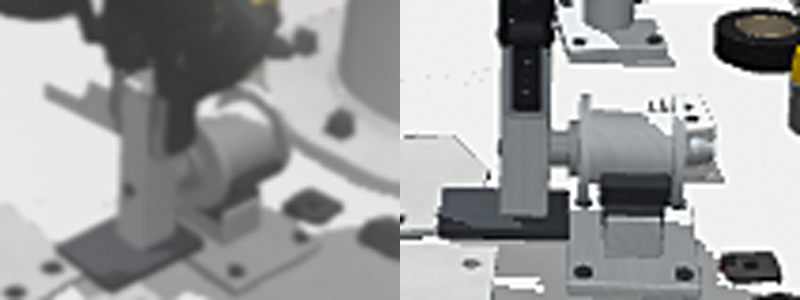

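Call:
carry_out:
  increments:
    - {"dp": [0,0,0.001],"dr": [0,0,0],"jaw": 0.01}
    - {"dp": [0,0,0.003],"dr": [0,-0.5,0],"jaw": 0.01}
    - {"dp": [0,0,0.005],"dr": [0,-1,0],"jaw": 0.01}
    - {"dp": [0,0,0.008],"dr": [0,-1.3,0],"jaw": 0.01}
    - {"dp": [0,0,0.008],"dr": [0,-1.3,0],"jaw": 0.01}
  force: 110

```text
t: 8.57
tool_pos: [533.6, -223.8, 98.5]
tool_rot: [-92.1, 88.4, -6.0]
force: [1.2, -1.2, -6.8]
gripper_width: 18.8
```

```bash
python3 - <<'E'
from h import *
s=env.read_state();print(s["tool_pos"],s["tool_rot"],s["force"],s["wrist_torque"])
def at_y(d,u,v,y):
    C=-d["R"].T@d["t"]; r=d["R"].T@np.array([(u-d["cx"])/d["fx"],(v-d["cy"])/d["fy"],1]); return C+r*(y-C[1])/r[1]
for n in ("side","scene"):
  d=env.snapshot(n);g=d["frame"].max(2)
  print(n,"hub z",cyl(pts(d,568,597,-270,-200,64,95),18,[-228,-.07,64,0],582)[0])
  for nm,x,y,zc in(("cr",582,-258,55),("st",600,40,100)):
    for yy in (y,y+58) if nm=="st" else (y,):
     u,v=proj(d,[x,yy,zc])[0]; u=int(round(u));v=int(round(v));col=g[v-12:v+16,u].astype(int)
     print(nm,yy,u,v,col.tolist(),[round(at_y(d,u,k,yy)[2],1) for k in (v-6,v,v+6)])
  W=pts(d,580,620,30,110,85,112);print("stand top",np.percentile(W[:,2],[90,98,99.5]).round(1),"y",np.percentile(W[:,1],[1,99]).round(1),"x",np.percentile(W[:,0],[1,99]).round(1))
E
```

```text
[ 533.56878394 -223.80088371   98.53688843] [-92.08131118  88.39086336  -5.98952509] [ 1.20381085 -1.17224322 -6.81783986] [ 0.04294712  0.17262016 -0.02973224]
side hub z [-2.25577748e+02 -8.97799221e-02  6.72175568e+01  2.54483127e-02]
cr -258 262 243 [153, 145, 136, 128, 121, 116, 111, 108, 82, 51, 61, 60, 59, 36, 34, 34, 33, 33, 66, 48, 59, 190, 128, 132, 133, 133, 132, 131] [np.float64(67.3), np.float64(55.6), np.float64(43.8)]
st 40 257 169 [168, 164, 163, 163, 174, 93, 85, 81, 81, 77, 90, 79, 70, 28, 31, 35, 33, 37, 71, 47, 46, 41, 50, 108, 103, 101, 101, 101] [np.float64(115.6), np.float64(100.9), np.float64(86.1)]
st 98 255 162 [136, 129, 125, 131, 131, 166, 162, 161, 159, 160, 159, 171, 95, 87, 79, 83, 79, 87, 82, 72, 27, 33, 36, 30, 33, 66, 47, 46] [np.float64(116.5), np.float64(101.2), np.float64(85.7)]
stand top [103.5 104.2 104.5] y [40.3 92.9] x [582.2 617.2]
scene hub z [-2.27858934e+02 -8.66070037e-02  6.43716122e+01  4.42404378e-03]
cr -258 330 227 [141, 135, 128, 122, 113, 106, 101, 103, 103, 92, 84, 76, 74, 114, 189, 228, 232, 232, 231, 222, 187, 158, 152, 153, 153, 153, 153, 154] [np.float64(69.2), np.float64(54.6), np.float64(39.8)]
st 40 237 155 [149, 148, 147, 146, 145, 145, 145, 145, 145, 144, 133, 106, 85, 74, 64, 59, 63, 69, 67, 64, 64, 89, 135, 144, 122, 121, 157, 206] [np.float64(115.6), np.float64(100.4), np.float64(85.0)]
st 98 222 148 [149, 150, 150, 148, 148, 149, 149, 149, 148, 148, 146, 147, 145, 130, 100, 84, 82, 82, 83, 81, 80, 81, 80, 79, 76, 76, 93, 130] [np.float64(115.5), np.float64(99.9), np.float64(84.2)]
stand top [100.1 101.6 102.3] y [39.4 92.4] x [580.2 615.4]
```

Call:
carry_out:
  increments:
    - {"dp": [0,0,0.008],"dr": [0,0,0],"jaw": 0.01}
    - {"dp": [0,0,0.022],"dr": [0,0,0],"jaw": 0.01}
    - {"dp": [0,0,0.04],"dr": [0,0,0],"jaw": 0.01}
    - {"dp": [0,0,0.06],"dr": [0,0,0],"jaw": 0.01}
    - {"dp": [0,0,0.078],"dr": [0,0,0],"jaw": 0.01}
    - {"dp": [0,0.005,0.088],"dr": [0,0,0],"jaw": 0.01}
    - {"dp": [0.001,0.016,0.092],"dr": [0,0,0.5],"jaw": 0.01}
    - {"dp": [0.002,0.034,0.092],"dr": [0,0,1],"jaw": 0.01}
    - {"dp": [0.003,0.056,0.092],"dr": [0,0,1.5],"jaw": 0.01}
    - {"dp": [0.004,0.08,0.092],"dr": [0,0,2],"jaw": 0.01}
  force: 110

```text
t: 9.5
tool_pos: [536.4, -142.1, 189.3]
tool_rot: [-90.0, 88.6, -1.9]
force: [0.4, 0.3, -8.2]
gripper_width: 18.8
```

Call:
carry_out:
  increments:
    - {"dp": [0.001,0.024,0],"dr": [0,0,0.6],"jaw": 0.01}
    - {"dp": [0.002,0.048,0],"dr": [0,0,1.2],"jaw": 0.01}
    - {"dp": [0.004,0.072,0],"dr": [0,0,1.8],"jaw": 0.01}
    - {"dp": [0.005,0.096,0],"dr": [0,0,2.4],"jaw": 0.01}
    - {"dp": [0.007,0.12,0],"dr": [0,0,3],"jaw": 0.01}
    - {"dp": [0.008,0.142,0],"dr": [0,0,3.6],"jaw": 0.01}
    - {"dp": [0.009,0.162,0],"dr": [0,0,4.2],"jaw": 0.01}
    - {"dp": [0.01,0.178,0],"dr": [0,0,4.8],"jaw": 0.01}
    - {"dp": [0.01,0.188,0],"dr": [0,0,4.8],"jaw": 0.01}
    - {"dp": [0.01,0.192,0],"dr": [0,0,4.8],"jaw": 0.01}

```text
t: 10.33
tool_pos: [545.3, 53.7, 188.6]
tool_rot: [-84.4, 88.7, 8.8]
force: [0.2, 0.8, -7.5]
gripper_width: 18.9
```

Call:
carry_out:
  increments:
    - {"dp": [0.001,0.005,-0.004],"dr": [0,0,0],"jaw": 0.01}
    - {"dp": [0.003,0.011,-0.01],"dr": [0,0,0],"jaw": 0.01}
    - {"dp": [0.003,0.013,-0.014],"dr": [0,0,0],"jaw": 0.01}
    - {"dp": [0.003,0.013,-0.014],"dr": [0,0,0],"jaw": 0.01}
    - {"dp": [0.003,0.013,-0.014],"dr": [0,0,0],"jaw": 0.01}

```text
t: 10.75
tool_pos: [547.8, 65.8, 173.9]
tool_rot: [-86.3, 88.8, 6.8]
force: [0.4, -0.3, -6.3]
gripper_width: 18.7
```

```bash
python3 - <<'E'
from h import *
s=env.read_state();print(s["tool_pos"],s["tool_rot"],s["force"],s["wrist_torque"])
im=[]
for n in("scene","side"):
    d=env.snapshot(n);pickle.dump(d,open(n+"5.pkl","wb"))
    Q=pts(d,560,640,20,110,130,170);print(n,"spool x",np.percentile(Q[:,0],[1,3,50,97,99]).round(1),"hub",cyl(pts(d,586,613,30,105,135,170),18,[68,.05,138,0],600))
    W=pts(d,570,630,30,110,84,109);print(" V x",np.percentile(W[:,0],[1,3,97,99]).round(1),"y",np.percentile(W[:,1],[1,3,97,99]).round(1),"z",np.percentile(W[:,2],[98,99.5]).round(1))
    E_=W[W[:,2]>98]
    b=W[W[:,1]<np.percentile(W[:,1],1)+3];print(" near face",len(b),np.polyfit(b[:,0],b[:,1],1),b.mean(0))
    pl=pts(d,560,640,15,120,7,14);print(" plate",cv2.minAreaRect(pl[:,:2].astype(np.float32)),np.percentile(pl[:,:2],[1,99],axis=0).round(1).tolist())
    u,v=proj(d,[595,68,110])[0].astype(int);im.append(cv2.resize(d["frame"][v-45:v+45,u-60:u+60],(400,300),interpolation=2))
cv2.imwrite("pics/p5.png",np.hstack(im))
E
```

```text
[547.83484603  65.8173769  173.88794759] [-86.33370352  88.79659943   6.77402732] [ 0.36470789 -0.34472403 -6.26621658] [-0.04713439  0.19602614 -0.05053092]
scene spool x [563.4 565.3 595.6 621.3 622.4] hub (array([ 6.84679766e+01,  3.89698337e-02,  1.39871123e+02, -6.38625868e-03]), np.float64(0.6826861237120099))
 V x [582.3 582.8 613.5 614.5] y [38.9 39.9 89.  90.8] z [101.6 102.2]
 near face 18 [-7.24491278e-03  4.47040132e+01] [595.99119284  40.38610903  97.70018524]
 plate ((597.9175415039062, 67.09548950195312), (66.61254119873047, 92.5107421875), 4.079013824462891) [[565.3, 21.9], [630.3, 109.4]]
side spool x [560.7 563.2 597.7 632.3 636.6] hub (array([ 6.97646523e+01, -3.48448860e-02,  1.42740768e+02, -1.57333939e-03]), np.float64(0.9370684317127278))
 V x [582.3 582.6 615.8 617.3] y [41.3 41.8 93.2 93.9] z [104.  104.4]
 near face 25 [4.53812331e-03 4.01924113e+01] [597.55117503  42.90417223  99.73358751]
 plate ((599.30224609375, 67.9554443359375), (63.922760009765625, 93.41019439697266), 2.735846757888794) [[567.1, 22.5], [631.7, 111.2]]
```

View pics/p5.png

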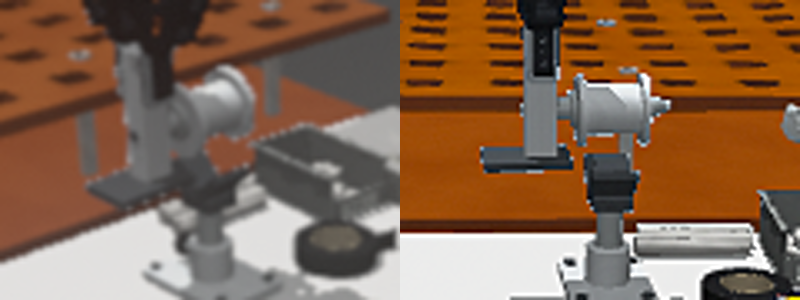

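Call:
carry_out:
  increments:
    - {"dp": [0.001,-0.0008,-0.003],"dr": [0,0,0],"jaw": 0.01}
    - {"dp": [0.001,-0.0008,-0.009],"dr": [0,0,0],"jaw": 0.01}
    - {"dp": [0.001,-0.0008,-0.016],"dr": [0,0,0],"jaw": 0.01}
    - {"dp": [0.001,-0.0008,-0.022],"dr": [0,0,0],"jaw": 0.01}
    - {"dp": [0.001,-0.0008,-0.027],"dr": [0,0,0],"jaw": 0.01}
    - {"dp": [0.001,-0.0008,-0.03],"dr": [0,0,0],"jaw": 0.01}
    - {"dp": [0.001,-0.0008,-0.03],"dr": [0,0,0],"jaw": 0.01}
    - {"dp": [0.001,-0.0008,-0.03],"dr": [0,0,0],"jaw": 0.01}

```text
t: 11.52
tool_pos: [549.4, 64.9, 144.3]
tool_rot: [-86.4, 88.7, 6.7]
force: [-0.4, 0.6, -7.7]
gripper_width: 18.7
```

```bash
cat > chk.py <<'E'
from h import *
F=[];T=[]
Z=[]
for n in("scene","side")*2:
    d=env.snapshot(n);s=env.read_state();F.append(s["force"]);T.append(s["wrist_torque"])
    h=cyl(pts(d,587,612,30,105,s["tool_pos"][2]-38,s["tool_pos"][2]-8),18,[69,.05,s["tool_pos"][2]-34,0],600)[0];Z.append([n[1],h[0].round(1),h[2].round(1)])
print(s["tool_pos"].round(2),s["tool_rot"].round(1),"F",np.mean(F,0).round(2),"T",np.mean(T,0).round(3),Z)
E
python3 chk.py
```

```text
[549.72  64.87 144.96] [-86.3  88.6   6.8] F [-0.1   0.23 -6.97] T [-0.005  0.21  -0.037] [['c', np.float64(67.0), np.float64(110.0)], ['i', np.float64(68.7), np.float64(113.2)], ['c', np.float64(67.1), np.float64(111.0)], ['i', np.float64(68.3), np.float64(113.3)]]
```

Call:
carry_out:
  increments:
    - {"dp": [0,0,-0.0015],"dr": [0,0,0],"jaw": 0.01}
    - {"dp": [0,0,-0.003],"dr": [0,0,0],"jaw": 0.01}
    - {"dp": [0,0,-0.0045],"dr": [0,0,0],"jaw": 0.01}
    - {"dp": [0,0,-0.0045],"dr": [0,0,0],"jaw": 0.01}
    - {"dp": [0,0,-0.0045],"dr": [0,0,0],"jaw": 0.01}

```text
t: 12.13
tool_pos: [549.7, 64.9, 140.4]
tool_rot: [-86.2, 88.7, 6.8]
force: [-0.2, 0.2, -7.3]
gripper_width: 18.9
```

Call:
carry_out:
  increments:
    - {"dp": [0,0,-0.0005],"dr": [0,0,0],"jaw": 0.01}
    - {"dp": [0,0,-0.001],"dr": [0,0,0],"jaw": 0.01}
    - {"dp": [0,0,-0.001],"dr": [0,0,0],"jaw": 0.01}
    - {"dp": [0,0,-0.001],"dr": [0,0,0],"jaw": 0.01}

```text
t: 12.47
tool_pos: [549.8, 65.3, 139.5]
tool_rot: [-85.3, 88.6, 7.8]
force: [0.3, 0.7, -6.3]
gripper_width: 18.8
```

Call:
carry_out:
  increments:
    - {"dp": [0,0,-0.0005],"dr": [0,0,0],"jaw": 0.01}
    - {"dp": [0,0,-0.001],"dr": [0,0,0],"jaw": 0.01}
    - {"dp": [0,0,-0.001],"dr": [0,0,0],"jaw": 0.01}
    - {"dp": [0,0,-0.001],"dr": [0,0,0],"jaw": 0.01}

```text
t: 12.8
tool_pos: [549.8, 65.5, 138.6]
tool_rot: [-84.7, 88.6, 8.4]
force: [-1.3, 1.7, -5.4]
gripper_width: 18.8
```

```bash
python3 chk.py
```

```text
[549.83  65.46 138.55] [-84.9  88.6   8.2] F [-0.42  0.98 -6.06] T [0.331 0.259 0.055] [['c', np.float64(67.8), np.float64(104.4)], ['i', np.float64(69.0), np.float64(106.5)], ['c', np.float64(68.4), np.float64(104.7)], ['i', np.float64(69.2), np.float64(106.7)]]
```

Call:
carry_out:
  increments:
    - {"dp": [0,0.0006,0],"dr": [0,0,0],"jaw": 0.01}
    - {"dp": [0,0.0012,0],"dr": [0,0,0],"jaw": 0.01}
    - {"dp": [0,0.0012,0],"dr": [0,0,0],"jaw": 0.01}
    - {"dp": [0,0.0012,0],"dr": [0,0,0],"jaw": 0.01}

```text
t: 13.33
tool_pos: [549.9, 66.1, 138.5]
tool_rot: [-86.5, 88.6, 6.5]
force: [-1.3, -0.1, -7.1]
gripper_width: 19.1
```

Call:
carry_out:
  increments:
    - {"dp": [0,0,-0.0005],"dr": [0,0,0],"jaw": 0.01}
    - {"dp": [0,0,-0.001],"dr": [0,0,0],"jaw": 0.01}
    - {"dp": [0,0,-0.001],"dr": [0,0,0],"jaw": 0.01}
    - {"dp": [0,0,-0.001],"dr": [0,0,0],"jaw": 0.01}

```text
t: 13.67
tool_pos: [550.0, 66.0, 137.6]
tool_rot: [-86.8, 88.6, 6.3]
force: [-0.7, -0.5, -4.1]
gripper_width: 19.0
```

```bash
python3 chk.py
```

```text
[550.02  65.97 137.61] [-86.8  88.6   6.3] F [-0.82  0.07 -4.54] T [-0.064  0.199 -0.001] [['c', np.float64(68.5), np.float64(104.3)], ['i', np.float64(68.5), np.float64(104.9)], ['c', np.float64(68.1), np.float64(103.8)], ['i', np.float64(68.9), np.float64(105.8)]]
```

Call:
carry_out:
  increments:
    - {"dp": [0,0,-0.0005],"dr": [0,0,0],"jaw": 0.01}
    - {"dp": [0,0,-0.001],"dr": [0,0,0],"jaw": 0.01}
    - {"dp": [0,0,-0.001],"dr": [0,0,0],"jaw": 0.01}
    - {"dp": [0,0,-0.001],"dr": [0,0,0],"jaw": 0.01}

```text
t: 14.2
tool_pos: [550.0, 66.1, 136.6]
tool_rot: [-86.5, 88.6, 6.5]
force: [-0.4, -0.7, -4.4]
gripper_width: 18.6
```

```bash
python3 chk.py
```

```text
[550.03  66.07 136.57] [-86.5  88.6   6.5] F [-0.35  0.07 -4.52] T [-0.014  0.185 -0.032] [['c', np.float64(68.4), np.float64(104.0)], ['i', np.float64(68.7), np.float64(105.3)], ['c', np.float64(67.8), np.float64(103.6)], ['i', np.float64(69.1), np.float64(105.4)]]
```

Call:
carry_out:
  increments:
    - {"dp": [0,0,0],"dr": [0,0.4,0],"jaw": 0.01}
    - {"dp": [0,0,0],"dr": [0,0.7,0],"jaw": 0.01}
    - {"dp": [0,0,0],"dr": [0,0.7,0],"jaw": 0.01}
    - {"dp": [0,0,0],"dr": [0,0.7,0],"jaw": 0.01}

```text
t: 14.73
tool_pos: [550.4, 66.1, 136.6]
tool_rot: [-80.3, 89.3, 12.8]
force: [1.1, 1.0, -4.3]
gripper_width: 19.2
```

```bash
cat >> chk.py <<'E'
print(np.std(F,0).round(2),np.array(T)[:,1].round(3))
im=[]
for n in("scene","side"):
    d=env.snapshot(n);Q=pts(d,560,640,30,110,106,125);print(n,"x",np.percentile(Q[:,0],[1,3,97,99]).round(1))
    u,v=proj(d,[590,68,90])[0].astype(int);im.append(cv2.resize(d["frame"][v-45:v+45,u-60:u+60],(400,300),interpolation=2))
cv2.imwrite("pics/p6.png",np.hstack(im))
E
python3 chk.py
```

```text
[550.09  66.06 136.61] [-80.2  89.3  12.8] F [ 0.02  0.08 -4.28] T [-0.007  0.007  0.025] [['c', np.float64(68.0), np.float64(103.7)], ['i', np.float64(67.6), np.float64(104.5)], ['c', np.float64(68.2), np.float64(104.1)], ['i', np.float64(68.7), np.float64(105.3)]]
[0.32 0.25 0.23] [-0.002  0.035  0.018 -0.023]
scene x [566.4 569.4 623.9 625.8]
side x [561.  563.1 633.8 637. ]
```

View pics/p6.png

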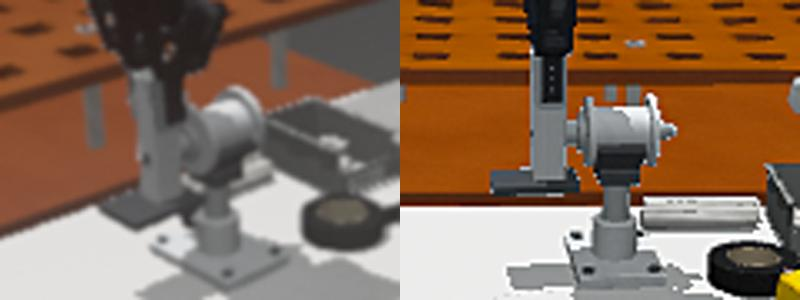

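Call:
carry_out:
  increments:
    - {"dp": [0,0,0],"dr": [0,0,0],"jaw": 0.01}
    - {"dp": [0,0,0],"dr": [0,0,0],"jaw": 0.01}
    - {"dp": [0,0,0],"dr": [0,0,0],"jaw": 0.01}
    - {"dp": [0,0,0],"dr": [0,0,0],"jaw": 0.01}
    - {"dp": [0,0,0],"dr": [0,0,0],"jaw": 0.01}
    - {"dp": [0,0,0],"dr": [0,0,0],"jaw": 0.01}
    - {"dp": [0,0,0],"dr": [0,0,0],"jaw": 0.01}
    - {"dp": [0,0,0],"dr": [0,0,0],"jaw": 0.01}
    - {"dp": [0,0,0],"dr": [0,0,0],"jaw": 0.01}
    - {"dp": [0,0,0],"dr": [0,0,0],"jaw": 0.01}

```text
t: 15.87
tool_pos: [550.1, 66.1, 136.6]
tool_rot: [-80.1, 89.3, 13.0]
force: [0.2, -0.6, -4.5]
gripper_width: 18.4
```

Call:
carry_out:
  increments:
    - {"dp": [-0.001,-0.0001,0],"dr": [0,0,0],"jaw": 0.01}
    - {"dp": [-0.003,-0.0002,0],"dr": [0,0,0],"jaw": 0.01}
    - {"dp": [-0.005,-0.0003,0],"dr": [0,0,0],"jaw": 0.01}
    - {"dp": [-0.008,-0.0004,0],"dr": [0,0,0],"jaw": 0.01}
    - {"dp": [-0.011,-0.0006,0],"dr": [0,0,0],"jaw": 0.01}
    - {"dp": [-0.014,-0.0007,0],"dr": [0,0,0],"jaw": 0.01}
    - {"dp": [-0.014,-0.0007,0],"dr": [0,0,0],"jaw": 0.01}

```text
t: 16.45
tool_pos: [535.0, 65.3, 136.5]
tool_rot: [-79.0, 89.4, 14.0]
force: [-0.2, -0.3, -4.4]
gripper_width: 18.9
```

```bash
python3 chk.py
```

```text
[536.3   65.36 136.71] [-80.5  89.3  12.5] F [-0.16 -0.04 -4.55] T [-0.021  0.02  -0.009] [['c', np.float64(68.0), np.float64(104.0)], ['i', np.float64(68.6), np.float64(105.3)], ['c', np.float64(68.3), np.float64(104.0)], ['i', np.float64(68.4), np.float64(105.5)]]
[0.55 0.32 0.19] [ 0.078 -0.032  0.045 -0.011]
scene x [566.8 571.7 622.6 625. ]
side x [560.9 562.4 625.7 626.6]
```

Call:
carry_out:
  increments:
    - {"dp": [-0.004,-0.0002,0],"dr": [0,0,0],"jaw": 0.01}
    - {"dp": [-0.009,-0.0005,0],"dr": [0,0,0],"jaw": 0.01}
    - {"dp": [-0.014,-0.0007,0],"dr": [0,0,0],"jaw": 0.01}
    - {"dp": [-0.019,-0.001,0],"dr": [0,0,0],"jaw": 0.01}
    - {"dp": [-0.024,-0.0013,0],"dr": [0,0,0],"jaw": 0.01}
    - {"dp": [-0.029,-0.0015,0],"dr": [0,0,0],"jaw": 0.01}
    - {"dp": [-0.034,-0.0018,0],"dr": [0,0,0],"jaw": 0.01}
    - {"dp": [-0.037,-0.0019,0],"dr": [0,0,0],"jaw": 0.01}
    - {"dp": [-0.037,-0.0019,0],"dr": [0,0,0],"jaw": 0.01}

```text
t: 17.5
tool_pos: [498.2, 63.4, 136.6]
tool_rot: [-79.7, 89.3, 13.4]
force: [-0.6, 1.1, -4.6]
gripper_width: 18.9
```

Call:
carry_out:
  increments:
    - {"dp": [-0.005,-0.0003,0],"dr": [0,0,0],"jaw": 0.01}
    - {"dp": [-0.011,-0.0006,0],"dr": [0,0,0],"jaw": 0.01}
    - {"dp": [-0.017,-0.0009,0],"dr": [0,0,0],"jaw": 0.01}
    - {"dp": [-0.023,-0.0012,0],"dr": [0,0,0],"jaw": 0.01}
    - {"dp": [-0.029,-0.0015,0],"dr": [0,0,0],"jaw": 0.01}
    - {"dp": [-0.035,-0.0018,0],"dr": [0,0,0],"jaw": 0.01}
    - {"dp": [-0.038,-0.002,0],"dr": [0,0,0],"jaw": 0.01}
    - {"dp": [-0.038,-0.002,0],"dr": [0,0,0],"jaw": 0.01}

```text
t: 18.17
tool_pos: [459.1, 61.3, 136.6]
tool_rot: [-79.1, 89.4, 14.0]
force: [0.3, -0.0, -4.0]
gripper_width: 18.6
```

```bash
python3 chk.py; python3 - <<'E'
from h import *
d=pickle.load(open("wrist1.pkl","rb"));P=cloud(d).reshape(-1,3)
for f in("scene0","side0","wrist1"):
    d=pickle.load(open(f+".pkl","rb"));P=cloud(d).reshape(-1,3)
    for y in (-100,-75,-50,-25,0,25,50,75,100):
        print(f,y,[int(max([0,*P[(abs(P[:,0]-x)<12)&(abs(P[:,1]-y)<12.5)&(P[:,2]<120)][:,2]])) for x in range(380,580,20)])
E
```

```text
[460.83  61.47 136.75] [-80.2  89.3  12.9] F [ 0.4  -0.03 -4.25] T [-0.02   0.019  0.012] [['c', np.float64(68.0), np.float64(103.6)], ['i', np.float64(68.4), np.float64(105.0)], ['c', np.float64(68.1), np.float64(103.9)], ['i', np.float64(68.0), np.float64(105.3)]]
[0.22 0.39 0.33] [-0.035  0.033  0.009  0.068]
scene x [573.5 573.8 623.3 625. ]
side x [575.  576.  624.9 626.6]
scene0 -100 [4, 4, 1, 6, 7, 6, 6, 2, 2, 1]
scene0 -75 [3, 3, 3, 2, 2, 2, 2, 1, 2, 2]
scene0 -50 [3, 3, 3, 0, 9, 8, 54, 52, 45, 48]
scene0 -25 [7, 7, 6, 0, 11, 101, 101, 55, 48, 47]
scene0 0 [16, 16, 7, 1, 10, 10, 8, 0, 1, 1]
scene0 25 [7, 7, 6, 2, 2, 1, 1, 1, 0, 10]
scene0 50 [15, 16, 6, 2, 2, 2, 1, 2, 0, 11]
scene0 75 [14, 15, 6, 2, 1, 1, 1, 1, 1, 0]
scene0 100 [2, 2, 1, 1, 2, 1, 1, 1, 2, 11]
side0 -100 [5, 5, 4, 8, 8, 9, 9, 3, 3, 4]
side0 -75 [5, 5, 4, 4, 4, 4, 4, 4, 4, 4]
side0 -50 [5, 5, 4, 3, 11, 12, 11, 53, 46, 50]
side0 -25 [9, 10, 9, 4, 12, 102, 103, 103, 50, 50]
side0 0 [18, 18, 9, 3, 11, 12, 0, 11, 4, 3]
side0 25 [10, 10, 9, 3, 4, 3, 0, 4, 4, 10]
side0 50 [16, 19, 9, 3, 4, 4, 0, 3, 3, 3]
side0 75 [17, 16, 9, 4, 4, 3, 0, 0, 0, 13]
side0 100 [5, 4, 4, 4, 3, 3, 0, 3, 4, 14]
wrist1 -100 [4, 4, 3, 6, 7, 6, 7, 2, 2, 2]
wrist1 -75 [5, 5, 3, 3, 2, 2, 2, 2, 2, 2]
wrist1 -50 [5, 5, 3, 3, 9, 10, 10, 49, 44, 47]
wrist1 -25 [8, 7, 7, 1, 11, 103, 102, 101, 48, 49]
wrist1 0 [17, 17, 8, 2, 10, 99, 99, 9, 3, 3]
wrist1 25 [8, 8, 8, 2, 2, 2, 2, 2, 2, 10]
wrist1 50 [17, 16, 8, 3, 3, 2, 2, 3, 2, 12]
wrist1 75 [16, 17, 8, 2, 2, 2, 2, 2, 2, 11]
wrist1 100 [3, 3, 2, 2, 2, 2, 2, 2, 2, 15]
```

Call:
carry_out:
  increments:
    - {"dp": [0,-0.012,0],"dr": [0,0,-2],"jaw": 0.01}
    - {"dp": [0.002,-0.03,-0.005],"dr": [0,0,-4],"jaw": 0.01}
    - {"dp": [0.006,-0.05,-0.012],"dr": [0,0,-6],"jaw": 0.01}
    - {"dp": [0.014,-0.068,-0.024],"dr": [0,0,-8],"jaw": 0.01}
    - {"dp": [0.024,-0.08,-0.038],"dr": [0,0,-10],"jaw": 0.01}
    - {"dp": [0.032,-0.084,-0.049],"dr": [0,0,-11],"jaw": 0.01}
    - {"dp": [0.037,-0.084,-0.055],"dr": [0,0,-11],"jaw": 0.01}
    - {"dp": [0.037,-0.084,-0.058],"dr": [0,0,-11],"jaw": 0.01}
    - {"dp": [0.037,-0.084,-0.058],"dr": [0,0,-11],"jaw": 0.01}
    - {"dp": [0.037,-0.084,-0.058],"dr": [0,0,-11],"jaw": 0.01}

```text
t: 19.3
tool_pos: [497.0, -21.9, 78.8]
tool_rot: [-77.1, 89.4, 5.0]
force: [0.6, 0.1, -3.1]
gripper_width: 19.0
```

Call:
carry_out:
  increments:
    - {"dp": [0,0,-0.001],"dr": [0,0,0],"jaw": 0.01}
    - {"dp": [0,0,-0.002],"dr": [0,0,0],"jaw": 0.01}
    - {"dp": [0,0,-0.003],"dr": [0,0,0],"jaw": 0.01}
    - {"dp": [0,0,-0.003],"dr": [0,0,0],"jaw": 0.01}

```text
t: 19.63
tool_pos: [496.9, -21.6, 75.9]
tool_rot: [-76.8, 89.4, 5.4]
force: [-0.5, 0.3, -4.0]
gripper_width: 18.9
```

Call:
carry_out:
  increments:
    - {"dp": [0,0,-0.0007],"dr": [0,0,0],"jaw": 0.01}
    - {"dp": [0,0,-0.0015],"dr": [0,0,0],"jaw": 0.01}
    - {"dp": [0,0,-0.0015],"dr": [0,0,0],"jaw": 0.01}

```text
t: 19.88
tool_pos: [496.8, -21.6, 74.4]
tool_rot: [-76.9, 89.4, 5.3]
force: [0.7, -0.0, -3.8]
gripper_width: 18.8
```

Call:
carry_out:
  increments:
    - {"dp": [0,0,-0.0007],"dr": [0,0,0],"jaw": 0.01}
    - {"dp": [0,0,-0.0015],"dr": [0,0,0],"jaw": 0.01}
    - {"dp": [0,0,-0.0015],"dr": [0,0,0],"jaw": 0.01}

```text
t: 20.13
tool_pos: [497.1, -21.6, 73.4]
tool_rot: [-76.9, 89.3, 5.3]
force: [0.2, -1.1, 2.4]
gripper_width: 19.0
```

Call:
carry_out:
  increments:
    - {"dp": [0,0,0],"dr": [0,0,0],"jaw": 0.02}
    - {"dp": [0,0,0],"dr": [0,0,0],"jaw": 0.024}
    - {"dp": [0,0,0],"dr": [0,0,0],"jaw": 0.03}
    - {"dp": [0,0,0],"dr": [0,0,0],"jaw": 0.045}
    - {"dp": [0,0,0],"dr": [0,0,0],"jaw": 0.065}
    - {"dp": [0,0,0],"dr": [0,0,0],"jaw": 0.0854}
    - {"dp": [0,0,0],"dr": [0,0,0],"jaw": 0.0854}
    - {"dp": [0,0,0],"dr": [0,0,0],"jaw": 0.0854}
  force: 20

```text
t: 20.8
tool_pos: [497.1, -21.6, 73.4]
tool_rot: [-77.0, 89.3, 5.2]
force: [-0.5, 0.2, -0.4]
gripper_width: 85.5
```

Call:
carry_out:
  increments:
    - {"dp": [0,0,0.01],"dr": [0,0,0],"jaw": 0.0854}
    - {"dp": [0,0,0.03],"dr": [0,0,0],"jaw": 0.0854}
    - {"dp": [0,0,0.06],"dr": [0,0,0],"jaw": 0.0854}
    - {"dp": [0,0,0.09],"dr": [0,0,0],"jaw": 0.0854}
    - {"dp": [0,0,0.12],"dr": [0,0,0],"jaw": 0.0854}
    - {"dp": [0,0,0.15],"dr": [0,0,0],"jaw": 0.0854}
    - {"dp": [0,0,0.18],"dr": [0,0,0],"jaw": 0.0854}
    - {"dp": [0,0,0.18],"dr": [0,0,0],"jaw": 0.0854}
    - {"dp": [0,0,0.18],"dr": [0,0,0],"jaw": 0.0854}

```text
t: 21.55
tool_pos: [498.0, -21.7, 255.8]
tool_rot: [-78.4, 89.0, 3.7]
force: [-0.0, 0.4, -0.5]
gripper_width: 85.2
```

```bash
python3 - <<'E'
from h import *
print(env.read_state()["tool_pos"])
im=[]
for n in("scene","side"):
    d=env.snapshot(n)
    W=pts(d,470,530,-60,20,90,110);print(n,"handle",W.mean(0).round(1),"rod",cyl(pts(d,530,580,-60,-10,30,55),7,[-32,-.14,40,0],550)[0].round(3))
    Q=pts(d,560,640,20,110,106,140);print(" spool x",np.percentile(Q[:,0],[1,99]).round(1),"hub",cyl(pts(d,587,612,30,105,100,130),18,[69,.05,103,0],600)[0].round(3))
    im.append(d["frame"][130:320,100:400])
cv2.imwrite("pics/end.png",cv2.resize(np.hstack(im),(800,253),interpolation=cv2.INTER_CUBIC))
for n in("scene","side"):  # bystander shift vs start
    a=pickle.load(open(n+"0.pkl","rb"))["frame"];b=env.snapshot(n)["frame"]
    m=(cv2.absdiff(a,b).max(2)>50).astype(np.uint8);k,_,st,c=cv2.connectedComponentsWithStats(m);print(n,[(s[4],cc.round().tolist()) for s,cc in zip(st[1:],c[1:]) if s[4]>25 and cc[1]>150])
E
```

```text
[497.99327016 -21.71688878 255.83466759]
scene handle [493.  -25.6  97.2] rod [-2.9038e+01 -1.1800e-01  4.0311e+01  5.0000e-03]
 spool x [573.4 625.9] hub [6.8263e+01 9.7000e-02 1.0396e+02 2.0000e-02]
side handle [497.  -27.3  98.1] rod [-2.6860e+01 -1.6300e-01  4.2382e+01  4.0000e-03]
 spool x [575.1 626.7] hub [6.90990e+01 4.30000e-02 1.05731e+02 1.90000e-02]
scene [(np.int32(41), [245.0, 197.0]), (np.int32(74), [294.0, 204.0]), (np.int32(184), [327.0, 217.0]), (np.int32(32), [247.0, 208.0]), (np.int32(1250), [278.0, 228.0]), (np.int32(29), [307.0, 213.0]), (np.int32(48), [317.0, 218.0]), (np.int32(40), [309.0, 225.0]), (np.int32(125), [90.0, 239.0]), (np.int32(66), [316.0, 246.0]), (np.int32(1863), [229.0, 275.0]), (np.int32(1945), [52.0, 303.0]), (np.int32(232), [13.0, 360.0])]
side [(np.int32(337), [257.0, 162.0]), (np.int32(48), [242.0, 201.0]), (np.int32(713), [45.0, 223.0]), (np.int32(43), [274.0, 207.0]), (np.int32(31), [34.0, 207.0]), (np.int32(62), [128.0, 210.0]), (np.int32(1009), [246.0, 237.0]), (np.int32(283), [280.0, 252.0]), (np.int32(1151), [161.0, 252.0]), (np.int32(64), [252.0, 261.0])]
```

View pics/end.png

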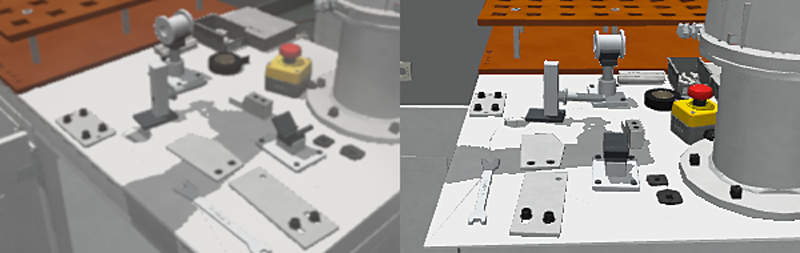

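```bash
python3 -c "
from workcell import env
s=env.read_state();print(s['t'],s['force'],s['joint_velocities'].round(2));print(env.finish_job())"
```

```text
21.75 [ 0.71925926 -0.04553943  0.26214942] [-0.    0.49 -0.07 -0.13  0.1   0.04 -0.02]
the job is handed in; nothing more can be done
None
```

The job is done and handed in at about 22 s: the spool is resting in the stand's V and the arbor is standing upright on the cart top near where it began.

- **Picking up the spool:** I threaded the rod with no noticeable contact force and pressed to about 6 N until the spool bore against the shoulder.
- **Setting it down:** The first touch was slightly off-centre, with about 1 to 2 N pushing the spool sideways. I moved about 1 mm across and levelled the rod. The load then came off, lateral force and moment read about zero, and I paused about 1 s before drawing the rod out with no drag.
- **Last checks:**
  - The spool's height matched its seated height in both camera views, with its axis about 104 mm up. It is centred along the V to about 1 mm.
  - The arbor's rod reads level at about 40 mm, and the gripper is open and well clear.
  - In the last picture the finger blank, tape roll and spanner look where they were. The picture-difference check for moved bystanders also picked up shadows and the arm, so that part rests on the view alone.
- **Disagreements:** The two cameras differ by about 2 mm in height. The fits show the spool tilted by about 1°, which is within their scatter.

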